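Hold down the recessed reset of the handpiece channel in use

ROBOT

A 6-joint arm with a two-finger parallel gripper is mounted at the origin on a cart in front of the work surface, level with it; the furniture and walls round the work are solid. World frame = base frame: x ahead of the robot, y to its left, z up, the work surface at z = 0. Lengths are in m, angles in degrees, forces in N, time in s.
With the tool pointing down it reaches from about 0.25 to 0.725 m from the base axis. Payload 9.7 kg.
Tool frame: the origin (TCP) lies at the very end of the fingers, on their centre line; the grasp point (between the pads) lies 19 mm behind it; y points along the fingers, x is the direction in which the jaws open and shut, and the axes are right-handed (so a half turn about y gives the same grasp; the last joint's range is limited). The gripper opens to 85 mm and grips with 20 to 120 N. Pads are 22 mm wide; open, the fingers measure 114 mm over their backs; the gripper's body (76 mm by 85 mm) begins 54 mm behind the grasp point. The pads swing forward as they close: fully open they stand 13 mm farther back than shut.
Start: joints at [-75.516, 4.979, 10.078, 95.1, 0, 90], TCP at [0.138, -0.533, 0.231] pointing down, gripper open.
Joint ranges: [-179.16, 179.16], [-48.56, 103.87], [-65.8, 70.77], [-126.05, 130.52], [-82.76, 87.17], [-180, 180]. Speed limits (degrees/s): [127.2, 127.2, 147.25, 180, 180, 180].

INTERFACE

Orientations are given as [roll, pitch, yaw] about the fixed x, y, z axes, in that order (R = Rz(yaw) Ry(pitch) Rx(roll)).
In Python, from workcell import bot gives the robot as it stands.
- The arm moves only by the shell command python3 -m jog 'ROWS' [FORCE]. ROWS is JSON, a list of rows, each a list of 7 numbers: the closure, from 0 (fully open) to 1 (shut), then the shift along the world's x, y, z in units of 25 mm (1.0 is 25 mm), then the turn, a rotation vector about the world's x, y, z in units of 5 degrees (1.0 is 5 degrees). A call has 1 to 5 rows; each row is the pose to reach, as a shift and turn from the pose commanded when the call began; what a row does not reach only later rows make up. A row lasts 1/10 s, in which the tool goes at most 50 mm and 8.59 degrees, less where a joint would pass 70% of its speed; a pose out of reach is approached as far as the arm can. A call with a gripper value outside its range is refused whole. The fingers move at their own pace and stop on an object; FORCE is the grip in N (left out, the last holds). Time passes only in rows, so rows that repeat a pose let the fingers close. It gives the time, the measured TCP pose, the force and the opening at its end, in the units of the state.
- bot.get_obs(): the state, without advancing time (a new reading comes with each control period).
- bot.camera(name): name is "side" or "top"; returns (picture, depth): 480x640x3 uint8, red, green, blue; 480x640 float32, m along the optical axis (not along the pixel's ray), 0 where there is no reading.
- bot.camera_model(name): a dict with "fx", "fy", "cx", "cy" (pixels), "rvec" (rotation vector, rad) and "tvec" (3), from world to camera coordinates, as OpenCV has them. Camera axes: x right, y down, z forward; pixel columns grow to the right and rows downward; lengths in m; the calibration is good to about 2 mm. A picture is of the moment at which its call begins. camera_model takes no time and is no camera call.
- bot.job_done(): hands the job in, once; it reports no verdict.
Trained networks look in the newest picture that a camera, given by its name, has taken for a name from the list of things; names that differ only in an ending like _2 or _b are one class to them, and where a whole thing is asked for, a point or a joint stands for the part that bears it (a point fixed in the world has none). Each returns a list of dicts, best first, with "conf" (0 to 1); they miss things now and then, are a little off and sometimes report something else, mostly with a low value. They report only what shows in the picture. A call takes as long as a camera call.
- bot.regions_of(camera, label): "pixels" (480x640 bool, what is visible of it) and "point" ([row, column] in pixels, amid what is visible of it).
The state is a dict: "time": time; "q": joint angles; "qd": joint speeds; "joint_efforts": joint torques, N m; "ee_pos": TCP position; "tcp_rot": TCP orientation; "wrist_force": force on the tool from outside, world axes, zero at the start; "torque": the same for the moment, N m; "opening": finger opening in m.
Only numpy, scipy, OpenCV 4.12 (cv2) and the standard library are available. Lean on these libraries where they do the work, as an engineer would, in place of code of your own. Each camera call takes 0.05 s, during which the arm holds its last target. There are 200 camera calls.

TASK

The handpiece in use has cut out and its overload has to be reset. Take the pin tool (slim straight handle, thin round pin) out of the tool stand, reach its tip through the reset hole in the control unit's top on the side the selector lever leans to, and press the button inside all the way down without forcing it. Finish while still gripping the tool and holding that button down, so that I can switch the mains on again; leave the other reset, the lever, the other tools and the things lying about as they are.

Things in the scene. Friction and masses are not known exactly. Their poses are not given: they have to be found in the camera images.
- control_unit: Two-channel handpiece control unit, fixed, to the robot's right: low grey case, aluminium top panel 120 (its x) by 150 mm (its y), 58 mm above the bench. Origin: centre of underside; x to its back, y to its left, z up; turned up to 0.35 rad from the world axes. Reset holes at x -22, y +-42 mm; lever at x -22, y 0; fixed black knobs 17 mm high at x +30, y +-42 mm; sockets in front.
- hole_left (a point): Centre of the mouth of the left reset hole (unit's y +42 mm), level with the panel top, axes as the unit's: round, 10 mm in diameter, countersunk, straight down through the 8 mm panel, with a black ring 17 mm across round it. Under it lies the white reset button, its 17 mm face 12 mm below the panel top, so whatever comes through the hole meets it.
- hole_right (a point): The same for the right reset hole (y -42 mm side of the unit).
- reset_left (a joint): Travel in m of the left reset button: 0 up, 0.005 fully down on its stop, held down counts from 0.004. Spring: starts to move at about 1.5 N, about 6 N fully down; it springs back when let go.
- reset_right (a joint): The same for the right reset button.
- selector (a joint): Tilt in rad of the selector lever, a toggle 31 mm long with a black sleeve, standing on the panel between the reset holes. It rests at about +0.55 (leans to the unit's left, +y: left channel in use) or -0.55 (leans to its right, -y: right channel in use), never between. It flips at a light touch.
- selector_tip (a point): The end of the selector lever, about 86 mm above the bench, 16 mm to the left or right of the lever's foot.
- tool_stand: Open wooden tool stand, fixed, to the robot's left: 150 mm (its x) by 52 mm (its y), top 70 mm above the bench. Origin: centre of underside; turned up to 0.35 rad. Three 14 mm holes along its x, 46 mm apart, hold three upright tools, each hanging by a 20 mm collar on the 12 mm top board; any tool may be in any hole. Lift a tool straight up 60 mm or more to draw it out.
- pin_tool_grip (a point): Middle of the pin tool's handle, about 109 mm above the bench at the start. The tool hangs upright, z up along it: straight round handle of light wood, 15 mm thick, 70 mm long (35 mm above and below this point), flat-ended; below it a 20 mm brass collar, a 12 mm steel body and a round pin 5 mm thick, 34 mm long. Whole tool 132 mm, about 45 g.
- pin_tool_tip (a point): Lower end of the pin, on the tool's axis, 97 mm below the middle of the handle.
- drift_punch_grip (a point): Another tool in the stand, to be left there: drift punch, all steel, 12 mm thick to its end, with a mushroom head 23 mm across; this point is the middle of its 16 mm thick dark body. It does not go through a reset hole.
- flat_scraper_grip (a point): Another tool in the stand, to be left there: flat scraper with a pear-shaped dark wooden handle 31 mm across and a flat blade 12 mm wide; this point is 16 mm below the handle's widest place. It does not go through a reset hole.
- wood_bowl: Bystander: small turned wooden bowl, 91 mm across, 40 mm high, beyond the tool stand.
- graver: Bystander: graver with a short wooden handle, 80 mm long, lying beside the tweezers.
- tweezers: Bystander: steel tweezers, 128 mm long, lying near the front edge between unit and stand.

How it is judged (in metres and radians):
On the way, in this order (a step that is already met when the one before it is completed fails the run):
1. the pin tool is drawn up out of the stand in the gripper (height (world z) of pin_tool_tip above 0.072 m and contact force between the fingers and pin_tool above 1 N), for 0.2 s.
2. the pin has passed through the reset hole on the side the selector lever leans to (((value of joint selector above 0.3 rad and horizontal distance between pin_tool_tip and hole_left below 0.006 m and z of pin_tool_tip in the frame of hole_left below -0.006 m) or (value of joint selector below -0.3 rad and horizontal distance between pin_tool_tip and hole_right below 0.006 m and z of pin_tool_tip in the frame of hole_right below -0.006 m))), for 0.05 s.
At the end, for the whole second after the job is handed in: The fingers grip the pin tool, its tip is through the reset hole on the side the lever leans to (within 6 mm of its axis), that button is down at least 4 mm of its 5 mm travel under the tool's push (over 1 N), and the other button is up (under 1 mm) (contact force between the fingers and pin_tool above 1 N and ((value of joint selector above 0.3 rad and horizontal distance between pin_tool_tip and hole_left below 0.006 m and value of joint reset_left above 0.004 m and value of joint reset_right below 0.001 m and contact force between pin_tool and control_unit above 1 N) or (value of joint selector below -0.3 rad and horizontal distance between pin_tool_tip and hole_right below 0.006 m and value of joint reset_right above 0.004 m and value of joint reset_left below 0.001 m and contact force between pin_tool and control_unit above 1 N))); the arm keeps its last pose, push and grip.
It fails at once if the reset of the channel not in use is pressed ((value of joint selector above 0.2 rad and value of joint reset_right above 0.002 m) or (value of joint selector below -0.2 rad and value of joint reset_left above 0.002 m)).
It fails at once if the selector lever is flipped or knocked (its end moves more than 12 mm) (distance of selector_tip from where it was at the start of the episode above 0.012 m).
It fails at once if the tool is forced (more than 40 N on the control unit) (contact force between pin_tool and control_unit above 40 N).
It fails at once if another tool of the stand is moved more than 20 mm (distance of any of drift_punch_grip, flat_scraper_grip from where it was at the start of the episode above 0.02 m).
It fails at once if the bowl, the graver or the tweezers is moved more than 20 mm (distance of any of wood_bowl, graver, tweezers from where it was at the start of the episode above 0.02 m).
It also fails if it takes over 45 s, if anything falls off the work surface, if the arm or the gripper's body presses on something with over 40 N, if the wrist force passes 120 N, or if a joint passes its speed limit or range.

## Working session

There is one attempt and no reset: what is moved stays moved. The work goes in short steps, Python scripts to look and compute and a shell command to move; the robot and the scene stay as the last step left them, time stands still between calls to the robot, and variables do not carry over. Pictures are saved under pics/ and viewed, about 8 in all and at most 12, crops included, and the job is handed in when it is done.

```bash
ls; mkdir -p pics
cat > h.py <<'E'
import numpy as np, cv2
from workcell import bot
def model(c):
    m=bot.camera_model(c); R=cv2.Rodrigues(np.array(m["rvec"],float))[0]; return m,R,np.array(m["tvec"],float).ravel()
def cloud(c,depth):
    m,R,t=model(c); v,u=np.mgrid[0:480,0:640]
    P=np.stack([(u-m["cx"])/m["fx"]*depth,(v-m["cy"])/m["fy"]*depth,depth],-1)
    W=(P-t)@R; W[depth<=0]=np.nan; return W
def proj(c,X):
    m,R,t=model(c); p=np.atleast_2d(X)@R.T+t
    return np.c_[m["fx"]*p[:,0]/p[:,2]+m["cx"],m["fy"]*p[:,1]/p[:,2]+m["cy"]]
def ray(c,u,v,z):
    m,R,t=model(c); d=R.T@np.array([(u-m["cx"])/m["fx"],(v-m["cy"])/m["fy"],1]); o=-R.T@t
    return o+d*(z-o[2])/d[2]
E
python3 - <<'E'
from h import *
np.set_printoptions(precision=4,suppress=True)
s=bot.get_obs(); print(s)
for c in("top","side"):
    im,d=bot.camera(c); cv2.imwrite(f"pics/{c}0.png",im[...,::-1]); np.save(f"{c}0.npy",d); W=cloud(c,d)
    m,R,t=model(c); print(c,-R.T@t,R[2],m["fx"])
    for l in("control_unit","tool_stand","hole_left","selector","pin_tool_grip","pin_tool_tip","drift_punch_grip","flat_scraper_grip","wood_bowl"):
        for r in bot.regions_of(c,l)[:3]:
            p=r["point"]; print(l,round(r["conf"],2),p,r["pixels"].sum(),np.nanmedian(W[r["pixels"]],0),W[int(p[0]),int(p[1])])
E
```

```text
pics
{'time': 0.0, 'q': array([-75.5178,   5.0107,  10.0328,  95.0993,   0.0008,  90.0003]), 'qd': array([-0.0499, -0.0122,  0.0371, -0.0775,  0.0013, -0.0407]), 'joint_efforts': array([  0.003 , -52.0395,  46.4797,   0.0166,   0.    ,   0.    ]), 'ee_pos': array([ 0.1375, -0.5323,  0.2306]), 'tcp_rot': array([-89.9992,   0.0772, -75.5181]), 'wrist_force': array([ 0.5487,  0.5911, -0.31  ]), 'torque': array([ 0.0002, -0.0167,  0.006 ]), 'opening': 0.08543652013515021}
top [0.4673 0.0236 1.0212] [ 0.0806 -0.0326 -0.9962] 576.3601339479122
control_unit 0.88 [304.1, 425.4] 6933 [ 0.4437 -0.1817  0.0584] [ 0.4431 -0.1809  0.0571]
tool_stand 0.75 [301.9, 195.1] 2819 [0.4343 0.1962 0.0695] [0.4377 0.197  0.0821]
hole_left 0.94 [306.5, 426.9] 6994 [ 0.4435 -0.1821  0.0584] [ 0.4398 -0.1831  0.055 ]
selector 0.45 [314.8, 432.6] 47 [ 0.4222 -0.1936  0.0816] [ 0.4269 -0.1927  0.0584]
selector 0.27 [330.9, 194.6] 205 [0.3945 0.1893 0.1217] [0.3959 0.1861 0.1377]
pin_tool_grip 0.47 [332.1, 196.5] 171 [0.3947 0.1885 0.1217] [0.3917 0.1859 0.1218]
pin_tool_tip 0.3 [336.1, 263.8] 46 [0.38   0.0872 
[... 926 characters left out ...]
] [0.3893 0.2019 0.1075]
pin_tool_grip 0.4 [329.0, 372.1] 71 [0.3761 0.0885 0.0064] [0.3812 0.0804 0.0035]
pin_tool_tip 0.7 [320.5, 325.6] 635 [0.3894 0.1996 0.108 ] [0.3894 0.2018 0.1107]
drift_punch_grip 0.57 [320.8, 326.1] 602 [0.3894 0.1997 0.11  ] [0.3884 0.2009 0.1105]
drift_punch_grip 0.56 [316.1, 292.0] 664 [0.4333 0.2111 0.0963] [0.4335 0.2116 0.1038]
flat_scraper_grip 0.69 [351.4, 299.1] 6105 [0.4271 0.2151 0.0561] [0.4134 0.227  0.0652]
flat_scraper_grip 0.66 [307.4, 260.1] 795 [0.4756 0.224  0.1121] [0.4714 0.2287 0.114 ]
wood_bowl 0.66 [300.7, 159.3] 2247 [0.6928 0.2221 0.0259] [0.7022 0.2142 0.013 ]
wood_bowl 0.64 [318.7, 292.1] 637 [0.4329 0.2112 0.0987] [0.4325 0.2131 0.102 ]
```

Run:
```python
from h import *
t=cv2.imread("pics/top0.png");s=cv2.imread("pics/side0.png")
a=cv2.resize(t[240:370,370:500],(520,520),interpolation=2)
b=cv2.resize(t[240:370,150:280],(270,270),interpolation=2)
c=cv2.resize(s[270:400,250:380],(270,250),interpolation=2)
cv2.imwrite("pics/a.png",np.hstack([a,np.vstack([b,c])]))
```

```text
(no output)
```

View pics/a.png

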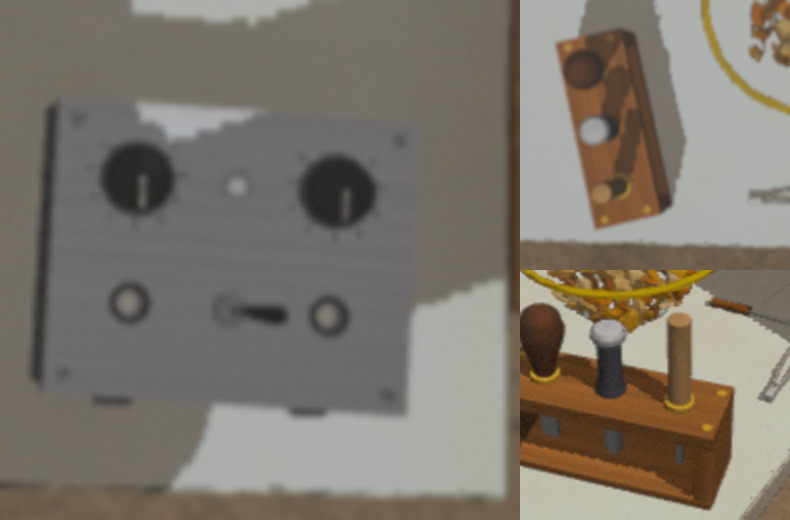

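View pics/side0.png

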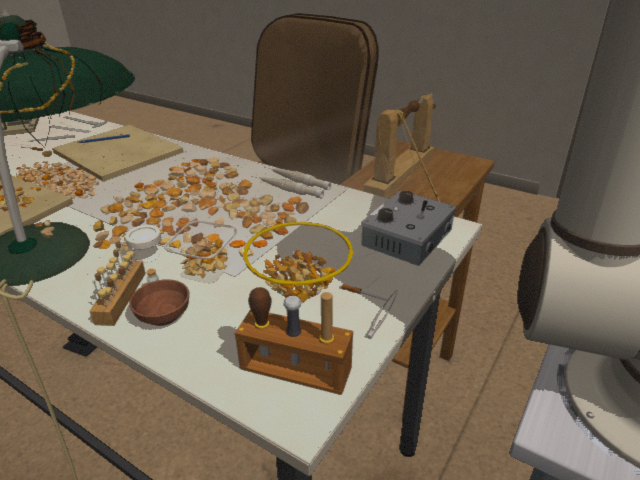

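The lever leans to the image's right (unit's −y), so the target is hole_right, at about (452,319) in the top image. The pin tool is the front one in the stand, at about (326,320) in the side image. Next I'll measure both accurately.

Run:
```python
from h import *
from scipy.optimize import least_squares
np.set_printoptions(precision=4,suppress=True)
D={c:np.load(c+"0.npy") for c in("top","side")}
HL=ray("top",402.3,315.5,.058);HR=ray("top",452.3,319,.058)
print("holes",HL,HR,np.linalg.norm(HL-HR))
print("knobs",ray("top",404,284.5,.075),ray("top",454.5,287.5,.075),"foot",ray("top",427,317.5,.058))
# panel top rectangle from depth
for c in D:
    W=cloud(c,D[c]);m=(abs(W[...,2]-.058)<.004)&(abs(W[...,0]-.44)<.11)&(abs(W[...,1]+.18)<.12)
    P=W[m]; r=cv2.minAreaRect(P[:,:2].astype(np.float32)*1000); print(c,"panel",r,np.median(P[:,2]))
    m=(W[...,2]>.078)&(W[...,2]<.142)&(np.hypot(W[...,0]-.391,W[...,1]-.193)<.02); Q=W[m]
    f=least_squares(lambda p:np.hypot(Q[:,0]-p[0],Q[:,1]-p[1])-.0075,[.391,.193],loss="soft_l1",f_scale=.001)
    print(c,"handle",f.x,len(Q),Q[:,2].max(),np.median(abs(f.fun)))
    for zl,zh in((.08,.1),(.1,.12),(.12,.14)):
        q=Q[(Q[:,2]>zl)&(Q[:,2]<zh)]
        if len(q)>20:print(zl,len(q),least_squares(lambda p:np.hypot(q[:,0]-p[0],q[:,1]-p[1])-.0075,f.x,loss="soft_l1",f_scale=.001).x)
    m=(abs(W[...,2]-.07)<.004)&(abs(W[...,0]-.43)<.1)&(abs(W[...,1]-.2)<.06);r=cv2.minAreaRect(W[m][:,:2].astype(np.float32)*1000);print(c,"stand",r)
s=cv2.imread("pics/side0.png")
print("side proj",proj("side",HL),proj("side",HR))
cv2.imwrite("pics/b.png",np.hstack([cv2.resize(s[180:260,360:460],(500,400),interpolation=2),cv2.resize(s[285:365,305:350],(225,400),interpolation=2)]))
```

```text
holes [ 0.423  -0.1429  0.058 ] [ 0.4196 -0.2271  0.058 ] 0.08422018816101547
knobs [ 0.4745 -0.1418  0.075 ] [ 0.4721 -0.2257  0.075 ] foot [ 0.4208 -0.1844  0.058 ]
top panel ((444.3162536621094, -184.71548461914062), (153.77137756347656, 123.1035385131836), 87.81261444091797) 0.05826301348694743
top handle [0.3926 0.1932] 87 0.14184683292350717 0.000166525498683125
0.1 23 [0.3927 0.1932]
0.12 29 [0.3927 0.1933]
top stand ((437.2218322753906, 204.86849975585938), (149.9630126953125, 53.04826354980469), 14.9074068069458)
side panel ((442.8739013671875, -182.98846435546875), (158.61891174316406, 124.79707336425781), 87.79357147216797) 0.05853745453714938
side handle [0.3924 0.1942] 424 0.1418484015158056 0.0003981768783796417
0.08 131 [0.3924 0.1942]
0.1 127 [0.3924 0.1942]
0.12 142 [0.3923 0.1941]
side stand ((436.67596435546875, 206.49948120117188), (150.67919921875, 55.15817642211914), 14.787979125976562)
side proj [[410.2667 226.1903]] [[429.9258 207.3016]]
```

View pics/b.png

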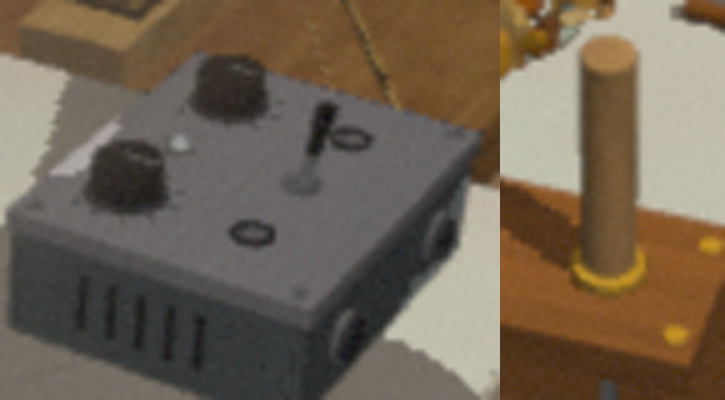

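```bash
python3 -m jog '[[0,0.6,1.8,0],[0,1.2,3.6,0]]' 2>&1 | tail -1; python3 -m jog '[[0,0.6,1.7,0.2,0,0,0],[0,1.2,3.4,0.4,0,0,0],[0,1.9,5.3,0.6,0,0,0],[0,2.5,7.1,0.8,0,0,0],[0,3.2,9,1,0,0,0]]'
python3 - <<'E'
from h import *
s=bot.get_obs();print(s["q"],s["ee_pos"],s["tcp_rot"],s["time"])
E
```

```text
validation failed for argument at $[0]...
time: 1.5
ee_pos: [0.2173, -0.3066, 0.2564]
tcp_rot: [-90.0, -0.0, -75.6]
wrist_force: [1.1, -0.2, -0.2]
opening: 0.0852
[-5.46836957e+01 -1.78874940e+01 -7.85620758e+00  9.99973729e+01
  5.28974481e-03  1.10883469e+02] [ 0.21726863 -0.3066289   0.25640884] [-8.99829687e+01 -2.97999742e-02 -7.55671675e+01] 1.5
```

```bash
python3 -m jog '[[0,0.6,1.7,0,0,0,0.5],[0,1.3,3.5,0,0,0,1],[0,2,5.3,0,0,0,1.5],[0,2.8,7.1,0,0,0,2],[0,3.5,9,0,0,0,2.5]]' && python3 -m jog '[[0,0.6,1.8,0,0,0,0.5],[0,1.2,3.6,0,0,0,1],[0,1.9,5.4,0,0,0,1.5],[0,2.6,7.2,0,0,0,2],[0,3.2,9,0,0,0,2.5]]'; python3 -m jog '[[0,0.3,1.7,0,0,0,0],[0,0.3,2,0,0,0,0],[0,0.3,2,0,0,0,0]]';python3 - <<'E'
from h import *
np.set_printoptions(precision=4,suppress=True)
s=bot.get_obs();print(s["q"],s["ee_pos"],s["tcp_rot"],s["time"])
E
```

```text
time: 2.0
ee_pos: [0.3045, -0.0831, 0.2565]
tcp_rot: [-89.9, -0.1, -63.0]
wrist_force: [1.3, -0.4, -0.3]
opening: 0.0853
time: 2.5
ee_pos: [0.3845, 0.1425, 0.2564]
tcp_rot: [-90.0, -0.0, -50.4]
wrist_force: [0.2, -0.8, 0.7]
opening: 0.0854
time: 2.8
ee_pos: [0.3915, 0.1911, 0.2558]
tcp_rot: [-90.1, 0.0, -50.4]
wrist_force: [0.4, 0.5, 0.5]
opening: 0.0855
[ 26.022   -9.8494  -1.4846  98.4306  -0.0059 166.4391] [0.3915 0.1911 0.2558] [-90.0653   0.0097 -50.4171] 2.8
```

```bash
python3 -m jog '[[0,0.04,0.1,-1.8,0,0,0],[0,0.04,0.1,-3.5,0,0,0],[0,0.04,0.1,-5,0,0,0],[0,0.04,0.1,-6.2,0,0,0],[0,0.04,0.1,-6.2,0,0,0]]' && python3 -m jog '[[0.5,0,0,0,0,0,0],[0.8,0,0,0,0,0,0],[1,0,0,0,0,0,0],[1,0,0,0,0,0,0],[1,0,0,0,0,0,0]]' 50;  python3 -m jog '[[1,0,0,0,0,0,0],[1,0,0,0,0,0,0],[1,0,0,0,0,0,0]]'
```

```text
time: 3.3
ee_pos: [0.3908, 0.1903, 0.098]
tcp_rot: [-90.3, 0.1, -50.7]
wrist_force: [-0.4, 0.1, 0.4]
opening: 0.0857
time: 3.8
ee_pos: [0.3931, 0.1928, 0.1019]
tcp_rot: [-89.9, -0.0, -50.6]
wrist_force: [-0.4, 0.2, -0.0]
opening: 0.0138
time: 4.1
ee_pos: [0.393, 0.1929, 0.1017]
tcp_rot: [-89.9, -0.0, -50.6]
wrist_force: [-0.6, 0.9, 6.1]
opening: 0.0136
```

```bash
python3 -m jog '[[1,0,0,0.8,0,0,0],[1,0,0,2,0,0,0],[1,0,0,3.5,0,0,0],[1,0,0,5,0,0,0],[1,0,0,6,0,0,0]]'; python3 -m jog '[[1,0,0,0,0,0,0],[1,0,0,0,0,0,0]]'
python3 - <<'E'
from h import *
np.set_printoptions(precision=4,suppress=True)
s=bot.get_obs();print(s["q"],s["ee_pos"],s["tcp_rot"],s["time"],s["wrist_force"])
im,d=bot.camera("side");np.save("side1.npy",d);cv2.imwrite("pics/side1.png",im[...,::-1])
p=s["ee_pos"];u,v=proj("side",p)[0].astype(int);print(u,v,proj("side",p-[0,0,.09]))
cv2.imwrite("pics/c.png",cv2.resize(im[max(v-70,0):v+110,u-90:u+90,::-1],(600,600),interpolation=2))
E
```

```text
time: 4.6
ee_pos: [0.3929, 0.1927, 0.2534]
tcp_rot: [-89.9, -0.0, -50.6]
wrist_force: [0.1, 0.2, -1.6]
opening: 0.0134
time: 4.8
ee_pos: [0.3929, 0.1927, 0.2508]
tcp_rot: [-90.0, -0.0, -50.6]
wrist_force: [0.1, -0.0, -0.8]
opening: 0.0135
[ 26.1272  -9.7927  -1.9943  97.8027  -0.0044 166.6915] [0.3929 0.1927 0.2508] [-90.0052  -0.0033 -50.5643] 4.8 [ 0.0596 -0.05   -0.84  ]
326 220 [[326.3464 283.6543]]
```

View pics/c.png

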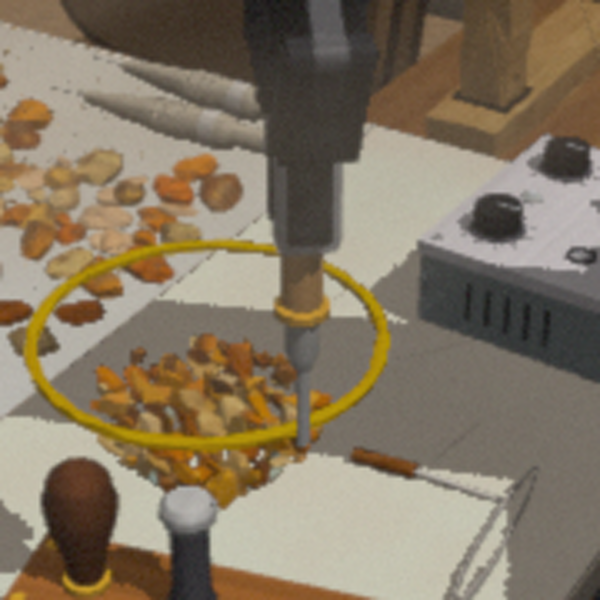

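```bash
python3 -m jog '[[1,0.1,-1.5,0,0,0,0],[1,0.2,-3.3,0,0,0,0],[1,0.3,-5.1,0,0,0,0],[1,0.4,-7,0,0,0,0],[1,0.5,-8.8,0,0,0,0]]'; python3 -m jog '[[1,0.1,-1.8,0,0,0,0],[1,0.2,-3.6,0,0,0,0],[1,0.4,-5.4,0,0,0,0],[1,0.5,-7,0,0,0,0],[1,0.57,-8,0,0,0,0]]';python3 -m jog '[[1,0,0,-0.7,0,0,0],[1,0,0,-1.5,0,0,0],[1,0,0,-1.9,0,0,0],[1,0,0,-1.9,0,0,0],[1,0,0,-1.9,0,0,0]]'
python3 - <<'E'
from h import *
np.set_printoptions(precision=4,suppress=True)
s=bot.get_obs();print(s["q"],s["ee_pos"],s["tcp_rot"],s["time"],s["wrist_force"])
p=s["ee_pos"];out=[]
for c in("side","top"):
    im,d=bot.camera(c);np.save(c+"2.npy",d);cv2.imwrite(f"pics/{c}2.png",im[...,::-1])
    u,v=proj(c,[.4196,-.2271,.08])[0].astype(int);print(c,u,v,proj(c,[p-[0,0,.089],[.4196,-.2271,.058]]))
    out.append(cv2.resize(im[v-40:v+40,u-40:u+40,::-1],(400,400),interpolation=2))
cv2.imwrite("pics/d.png",np.hstack(out))
E
```

```text
time: 5.35
ee_pos: [0.4045, -0.0291, 0.2497]
tcp_rot: [-90.1, 0.1, -50.5]
wrist_force: [1.5, 0.2, -0.9]
opening: 0.0138
time: 5.85
ee_pos: [0.4187, -0.2298, 0.2492]
tcp_rot: [-90.1, 0.1, -50.7]
wrist_force: [0.9, -0.1, -1.5]
opening: 0.0137
time: 6.35
ee_pos: [0.4194, -0.2271, 0.2038]
tcp_rot: [-90.0, 0.0, -50.5]
wrist_force: [0.0, 0.2, 0.3]
opening: 0.0135
[-28.4331  -5.4715  -3.3907  92.1017  -0.0009 112.1119] [ 0.4194 -0.2271  0.2038] [-90.0087   0.019  -50.5449] 6.35 [0.0002 0.2223 0.286 ]
side 431 197 [[433.3087 180.8207]
 [429.9108 207.288 ]]
top 455 319 [[461.6024 321.1672]
 [452.321  318.9735]]
```

View pics/d.png

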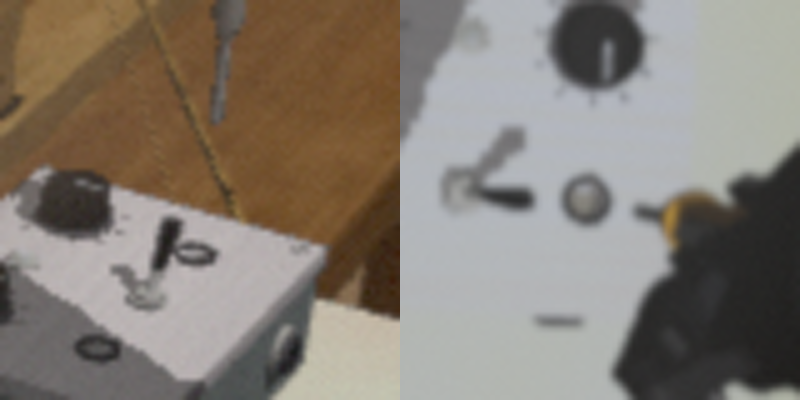

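```bash
python3 -m jog '[[1,0,0,-0.7,0,0,0],[1,0,0,-1.5,0,0,0],[1,0,0,-1.9,0,0,0],[1,0,0,-1.9,0,0,0],[1,0,0,-1.9,0,0,0]]'
python3 - <<'E'
from h import *
np.set_printoptions(precision=4,suppress=True)
s=bot.get_obs();print(s["q"],s["ee_pos"],s["tcp_rot"],s["time"],s["wrist_force"])
p=s["ee_pos"];out=[]
for c in("side","top"):
    ims=[bot.camera(c)[0].astype(float) for _ in range(6)];im=np.mean(ims,0).astype(np.uint8);cv2.imwrite(f"pics/{c}3.png",im[...,::-1])
    u,v=proj(c,[.4196,-.2271,.064])[0].astype(int);print(c,u,v,proj(c,[p-[0,0,.089],[.4196,-.2271,.058]]))
    out.append(cv2.resize(im[v-20:v+20,u-20:u+20,::-1],(400,400),interpolation=2))
cv2.imwrite("pics/e.png",np.hstack(out))
E
```

```text
time: 6.95
ee_pos: [0.4197, -0.2274, 0.1571]
tcp_rot: [-90.0, -0.0, -50.6]
wrist_force: [0.4, -1.2, -0.6]
opening: 0.0136
[-28.4469  -5.8666  -8.913   86.9083   0.0008 112.1121] [ 0.4197 -0.2274  0.1571] [-89.9821  -0.0417 -50.559 ] 6.95 [ 0.4401 -1.154  -0.585 ]
side 430 204 [[430.4679 202.6272]
 [429.9108 207.288 ]]
top 453 319 [[454.0675 319.2376]
 [452.321  318.9735]]
```

View pics/e.png

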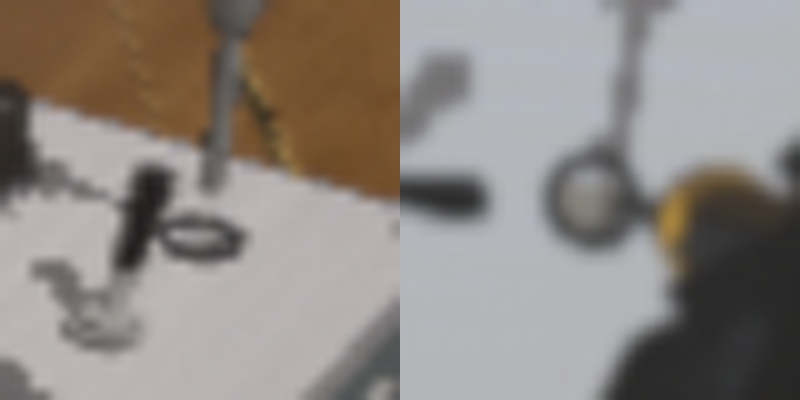

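Run:
```python
from h import *
np.set_printoptions(precision=2,suppress=True,linewidth=180)
for k,p in((2,np.array([.4194,-.2271,.2038])),(3,np.array([.4197,-.2274,.1571]))):
  for c in("top","side"):
    im=cv2.imread(f"pics/{c}{k}.png"); u,v=proj(c,p-[0,0,.031])[0]; 
    hsv=cv2.cvtColor(im,cv2.COLOR_BGR2HSV);m=(hsv[...,0]>14)&(hsv[...,0]<32)&(hsv[...,1]>130)&(hsv[...,2]>70)
    r,cc=np.nonzero(m);s=(abs(r-v)<13)&(abs(cc-u)<13)
    print(k,c,"brass bbox",cc[s].min(),cc[s].max(),r[s].min(),r[s].max(),"n",s.sum())
    a=np.linspace(0,2*np.pi,40);ring=lambda dz:p+np.c_[.01*np.cos(a),.01*np.sin(a),0*a+dz]
    q=proj(c,np.r_[ring(-.027),ring(-.035)]);print("  model bbox",q.min(0),q.max(0))
g=cv2.imread("pics/top3.png",0);print("top3 cols 444..468");print(g[314:325,444:469])
g=cv2.imread("pics/side3.png",0);print("side3 cols 424..440 rows 186..206");print(g[186:206,424:441])
p=np.array([.4197,-.2274,.1571]);print(proj("side",[p-[0,0,.089],p-[0,0,.075],p-[0,0,.062]]))
```

```text
2 top brass bbox 468 470 320 324 n 11
  model bbox [464.9  316.59] [479.91 330.62]
2 side brass bbox 424 449 139 164 n 187
  model bbox [431.04 147.68] [442.85 156.21]
3 top brass bbox 459 461 318 322 n 9
  model bbox [456.74 314.82] [470.9  328.09]
3 side brass bbox 421 446 163 188 n 379
  model bbox [428.2  170.97] [439.66 179.58]
top3 cols 444..468
[[182 182 181 180 169 148 131 113  94  87  92 121 163 179 181 181 180 179 175 173 172 172 173 175 178]
 [181 182 180 171 142 112 107 108 104  89  81 107 154 176 181 180 175 168 153 144 143 144 147 158 169]
 [181 181 176 154 113 103 129 142 140 118  99  95 133 167 178 172 155 137 120 108 106 106 110 123 141]
 [181 181 172 136  98 112 136 147 143 124 107  90 108 151 166 156 131 108  94  85  79  77  79  85 101]
 [181 181 170 126  93 115 131 134 131 115  96  78  84 119 134 129 122 102  81  70  63  60  60  62  68]
 [182 181 170 126  93 112 127 130 125 108  86  70  70  83  97 115 124 100  72  59  56  56  56  56  57]
 [181 181 172 135  94  98 118 125 120 102  86  78  78  80  89 120 128  98  65  53  51  52  53  53  55]
 [182 182 176 154 111  88
[... 1194 characters left out ...]
 90  91]
 [142 113 114 103 100  93  70  85 106  95  89  84  71  80 101  94  90]
 [176 173 171 146 137 111  75  89 106  94  90  89  80  91 107  95  89]
 [175 175 176 174 174 167 112  96 100 104  99  97  85  81 115  98  87]
 [120 117 140 168 178 171 109 100 123 161 144 135 111  99 104 106  90]
 [ 60  54  71 119 169 166 104 102 129 170 174 173 171 168 146 134 107]
 [ 40  37  58 129 168 154 105 110 146 174 177 178 180 180 178 176 168]
 [ 40  36  60 135 171 173 147 144 170 177 179 180 182 182 181 180 177]
 [ 36  40  87 159 173 175 172 172 177 179 181 181 184 182 180 178 176]
 [ 34  57 119 135 119 118 138 141 166 177 182 183 182 181 179 178 177]]
[[430.49 202.62]
 [431.3  196.18]
 [432.05 190.1 ]]
```

```bash
python3 -m jog '[[1,0,0.06,0,0,0,0],[1,0,0.06,-0.15,0,0,0],[1,0,0.06,-0.3,0,0,0],[1,0,0.06,-0.45,0,0,0],[1,0,0.06,-0.45,0,0,0]]';  python3 -m jog '[[1,0,0,-0.1,0,0,0],[1,0,0,-0.2,0,0,0],[1,0,0,-0.3,0,0,0],[1,0,0,-0.3,0,0,0]]'
python3 - <<'E'
from h import *
np.set_printoptions(precision=4,suppress=True)
s=bot.get_obs();print(s["ee_pos"],s["tcp_rot"],s["time"],s["wrist_force"])
out=[]
for c in("side","top"):
    im=np.mean([bot.camera(c)[0].astype(float) for _ in range(4)],0).astype(np.uint8);cv2.imwrite(f"pics/{c}4.png",im[...,::-1])
    u,v=proj(c,[.4196,-.2271,.064])[0].astype(int)
    out.append(cv2.resize(im[v-20:v+20,u-20:u+20,::-1],(400,400),interpolation=2))
cv2.imwrite("pics/f.png",np.hstack(out))
E
```

```text
time: 8.05
ee_pos: [0.4192, -0.2257, 0.1442]
tcp_rot: [-90.0, 0.1, -50.6]
wrist_force: [0.5, 0.0, 0.3]
opening: 0.0139
time: 8.45
ee_pos: [0.4194, -0.2258, 0.137]
tcp_rot: [-90.0, 0.0, -50.6]
wrist_force: [-0.1, -0.6, -1.4]
opening: 0.0136
[ 0.4194 -0.2258  0.137 ] [-90.013    0.0303 -50.5683] 8.45 [-0.1273 -0.5779 -1.4079]
```

View pics/f.png

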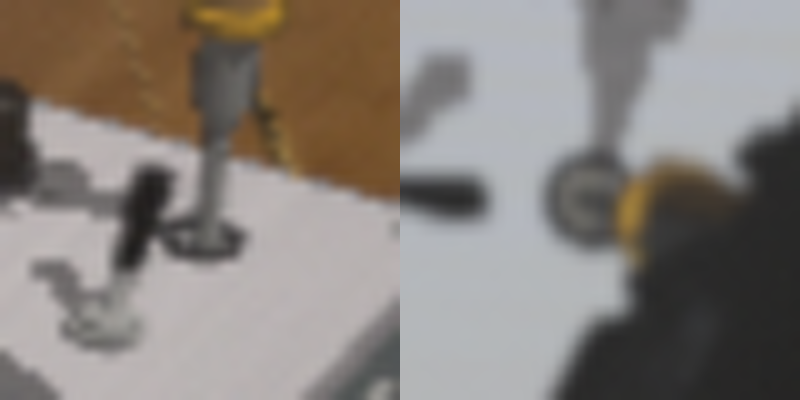

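Both views show the pin inside the right ring, clear of its rim, with no contact force. Now I'll press it gently.

```bash
python3 -m jog '[[1,0,0,-0.04,0,0,0],[1,0,0,-0.08,0,0,0],[1,0,0,-0.12,0,0,0],[1,0,0,-0.12,0,0,0],[1,0,0,-0.12,0,0,0]]';  python3 -m jog '[[1,0,0,-0.03,0,0,0],[1,0,0,-0.06,0,0,0],[1,0,0,-0.06,0,0,0],[1,0,0,-0.06,0,0,0]]'; python3 -m jog '[[1,0,0,-0.03,0,0,0],[1,0,0,-0.06,0,0,0],[1,0,0,-0.06,0,0,0],[1,0,0,-0.06,0,0,0]]'
```

```text
time: 9.35
ee_pos: [0.4196, -0.2259, 0.1346]
tcp_rot: [-90.0, -0.0, -50.6]
wrist_force: [-0.3, 0.7, 2.9]
opening: 0.0135
time: 9.75
ee_pos: [0.4196, -0.2259, 0.1331]
tcp_rot: [-90.0, -0.0, -50.6]
wrist_force: [0.4, 1.0, 3.0]
opening: 0.014
time: 10.15
ee_pos: [0.4196, -0.2259, 0.1316]
tcp_rot: [-90.0, -0.0, -50.6]
wrist_force: [0.2, -0.2, 3.6]
opening: 0.0135
```

```bash
for i in 1 2 3; do python3 -m jog '[[1,0,0,-0.02,0,0,0],[1,0,0,-0.04,0,0,0],[1,0,0,-0.04,0,0,0],[1,0,0,-0.04,0,0,0]]' | grep -E "pos|force"; done
```

```text
ee_pos: [0.4196, -0.2259, 0.1305]
wrist_force: [-0.8, 0.6, 6.3]
ee_pos: [0.4197, -0.2259, 0.13]
wrist_force: [-0.6, 0.6, 8.1]
ee_pos: [0.4198, -0.226, 0.1296]
wrist_force: [-2.0, 1.2, 12.8]
```

```bash
python3 -m jog '[[1,0,0,0,0,0,0],[1,0,0,0,0,0,0],[1,0,0,0,0,0,0],[1,0,0,0,0,0,0],[1,0,0,0,0,0,0]]'
python3 - <<'E'
from h import *
out=[];F=[]
for c in("side","top"):
    L=[]
    for _ in range(5): L.append(bot.camera(c)[0].astype(float)); F.append(bot.get_obs()["wrist_force"])
    im=np.mean(L,0).astype(np.uint8)
    u,v=proj(c,[.4196,-.2271,.064])[0].astype(int)
    out.append(cv2.resize(im[v-40:v+40,u-40:u+40,::-1],(400,400),interpolation=2))
cv2.imwrite("pics/g.png",np.hstack(out)); s=bot.get_obs();print(np.mean(F,0),s["ee_pos"],s["opening"],s["time"])
E
```

```text
time: 11.85
ee_pos: [0.4199, -0.226, 0.1296]
tcp_rot: [-90.0, -0.1, -50.6]
wrist_force: [-1.6, 0.9, 13.1]
opening: 0.0135
[-1.75162046  1.00122785 12.76205342] [ 0.41983471 -0.22597522  0.12961129] 0.013730628968778053 12.35
```

View pics/g.png

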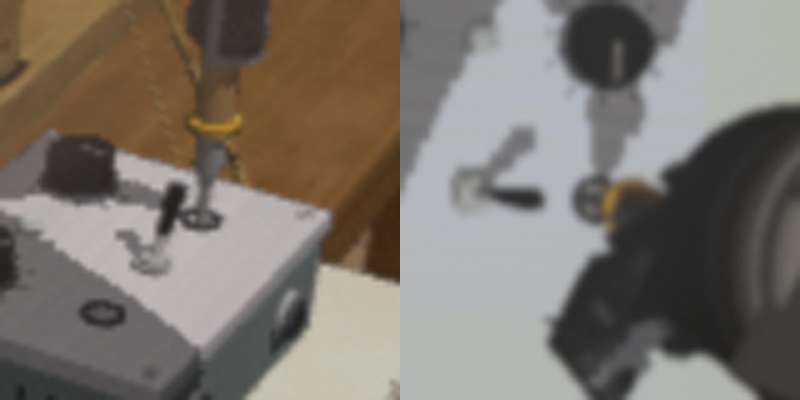

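The pin stands in the right ring, at about (203,217) in the side crop. The lever still leans right, and the push holds steady at about 13 N with the button on its stop.

```bash
python3 -c "
from workcell import bot
print(bot.job_done(), bot.get_obs()['wrist_force'])"
```

```text
the job is handed in; nothing more can be done
the job is handed in; nothing more can be done
```

The right reset button is held down with the pin tool, still in the gripper, and I have handed the job in. No verdict was reported. The lever leans to the unit's right (−y), so I used hole_right. The pin tool came from the front hole of the stand.

- **Button down:** the force rose slowly to about 6 N over roughly 5 mm of travel, then climbed steeply as the tool stopped moving. It then held steady at about 12.8 N, well under the 40 N limit. By the arm's pose, the tip is about 17 mm below the panel top, which matches the button on its stop.
- **Grip:** the opening held at about 13.6 mm throughout. That reads less than the 15 mm handle, but the tool did not slip.
- **Surroundings:** the last two pictures show the pin in the right ring and the lever unmoved. I did not check the other tools, the bowl, the graver or the tweezers again at the end, but the arm's path kept clear of them.
- **Disagreements:** before insertion the two cameras differed by about 1 to 2 mm on where the tip was relative to the hole. I shifted 1.5 mm toward +y, and the pin went in without contact. While pressing there is a small sideways force of about 2 N, so the pin may be lightly touching the side of the hole.

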